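Stow the scraper and light the pulley with the inspection lamp

TASK

The larger pulley has just been scraped clean and is to be looked over: first slide the scraper blade-first all the way into the slot of its rack and let go of it. Then draw the inspection lamp out of its holder and hold it raised over the larger pulley, slanting at about 45 degrees, with its lens (the thick end that sat down in the holder) pointing down at the middle of the pulley's top from about 10 cm away. Finish while still holding the lamp there in the fingers, touching nothing else with it, and leave everything else where it is.

Things in the scene. Friction and masses are not known exactly. Their poses are not given: they have to be found in the camera images.
- scraper: Flat scraper lying on the bench, about 140 g (sizes in mm): steel blade 85 long, 50 wide, 3 thick; behind it a black plastic bar handle 110 long, 24 wide, 26 high, same flat underside. Origin: underside, on the centreline at the shoulder between them. x along the blade (blade x 0 to +85, handle 0 to -110), z up. Balances about 10 ahead of the shoulder.
- scraper_tip (a point): Middle of the scraper blade's front edge, at half its thickness.
- rack: Dark steel block fixed to the bench, 84 wide, 64 high (mm), level slot open to its -x (robot) side. Origin at the bench; x into the slot, z up. Slot: floor z = 40, 12 high, 60 wide, x = -30 to a stop wall at +30, roofed by two side lips with a 30 gap between; ahead of them the floor is an open sill, x = -50 to -30. Blade on the stop: shoulder 5 outside the sill; it stays when let go.
- rack_mouth (a point): Middle of the front edge of the rack's sill, at the height of the slot's floor (40 mm above the bench).
- holder: Dark steel lamp holder fixed to the bench: a round foot 80 in diameter and an upright open cup, outside diameter 50, bore 35, rim 60 mm above the bench, inner floor 15 mm above it. Origin: on its axis, at the bench; z up.
- lamp: Aluminium pocket lamp, about 130 g, standing lens down in the holder, 2.5 mm loose all round (sizes in mm): head 30 dia, 32 long, then a straight round body 24 dia up to 144, then a tail button 16 dia up to 150. Balances about 65 from the lens. Origin: centre of the lens face; z along the lamp from lens to tail (up in the holder); it shines along -z.
- pulley: The larger of two loose grooved steel pulleys lying flat on the bench: 100 in diameter, 30 high (mm), about 800 g. Origin: centre of its underside, z up.
- pulley_top (a point): Middle of the larger pulley's top face, 30 mm above the bench.
- small_pulley: Bystander: smaller loose grooved steel pulley lying flat, 60 in diameter, 24 high. Origin: centre of its underside.
- wrench: Bystander: steel wrench 180 mm long lying on the bench on the robot's right. Origin: near mid-length on its underside, x along it.
- spray: Bystander: aluminium spray can 60 in diameter, 150 high with its nozzle, standing on the bench. Origin: centre of its underside.
Not all that is in view belongs to the job. What is shaped like the holder but red is not meant.

How it is judged:
On the way, in this order (a step that is already met when the one before it is completed fails the run):
1. the scraper's blade is fully home in the rack's slot and the fingers have let go of it (x of scraper_tip in the frame of rack between 0.022 and 0.033 m and y of scraper_tip in the frame of rack between -0.02 and 0.02 m and z of scraper_tip in the frame of rack between 0.037 and 0.054 m and angle between the x axis of scraper and the x axis of rack, either way round below 0.2 rad and contact force between the fingers and scraper below 0.1 N), for 0.2 s.
2. the lamp has been drawn up clear of its holder, in the fingers, the scraper still home (all of step 1 and z of lamp in the frame of holder above 0.065 m and contact force between the fingers and lamp above 0.5 N), for 0.1 s.
At the end, for the whole second after the job is handed in: Scraper released, blade edge within 8 mm of the slot's stop. Lamp still, held by the fingers only, 30-60 deg from vertical, lens lower and 60+ mm above the bench; the larger pulley's top middle is 60-160 mm ahead of the lens, within 35 mm of the lamp's axis along each cross axis. Bystanders unmoved (all of step 1 and angle between lamp's own z axis and vertical between 0.52 and 1.05 rad and x of pulley_top in the frame of lamp between -0.035 and 0.035 m and y of pulley_top in the frame of lamp between -0.035 and 0.035 m and z of pulley_top in the frame of lamp between -0.16 and -0.06 m and height (world z) of lamp above 0.06 m and linear speed of lamp below 0.03 m/s and contact force between the fingers and lamp above 0.5 N and contact force between lamp and holder below 0.1 N and contact force between lamp and rack below 0.1 N and contact force between lamp and pulley below 0.1 N and contact force between lamp and small_pulley below 0.1 N and contact force between lamp and scraper below 0.1 N and contact force between lamp and spray below 0.1 N and contact force between lamp and wrench below 0.1 N); the arm keeps its last pose, push and grip.
It fails at once if a pulley was shifted by more than 20 mm (distance of any of pulley, small_pulley from where it was at the start of the episode above 0.02 m).
It fails at once if the wrench or the can was shifted by more than 20 mm (distance of any of wrench, spray from where it was at the start of the episode above 0.02 m).
It also fails if it takes over 53 s, if anything falls off the work surface, if the arm or the gripper's body presses on something with over 40 N, if the wrist force passes 120 N, or if a joint passes its speed limit or range.

ROBOT

A 6-joint arm with a two-finger parallel gripper is mounted at the origin on the work surface. World frame = base frame: x ahead of the robot, y to its left, z up, the work surface at z = 0. Lengths are in m, angles in rad, forces in N, time in s.
With the tool pointing down it reaches from about 0.425 to 0.95 m from the base axis. Payload 3.5 kg.
Tool frame: the origin (TCP) lies midway between the tips of the shut fingers; the grasp point (between the pads) lies 19 mm behind it; z points along the fingers, y is the line along which they close (so a half turn about z gives the same grasp; the last joint's range is limited). The gripper opens to 85 mm and grips with 20 to 120 N. Pads are 22 mm wide; open, the fingers measure 114 mm over their backs; the gripper's body (76 mm by 85 mm) begins 54 mm behind the grasp point. The pads swing forward as they close: fully open they stand 13 mm farther back than shut.
Start: joints at [-1.468, 0.286, 1.577, -0, 1.279, -0.15], TCP at [0.169, -0.654, 0.231] pointing down, gripper open.
Joint ranges: [-2.77, 2.77], [-0.9, 2.22], [0.21, 2.48], [-1.53, 4.67], [0.24, 2.81], [-2.84, 2.84]. Speed limits (rad/s): [2.79, 2.79, 3.14, 3.14, 3.14, 3.14].

INTERFACE

Orientations are given as a unit quaternion [x, y, z, w].
In Python, from plant import ctrl gives the robot as it stands.
- The arm moves only by the tool move_arm, never from a script. Its argument "plan" is a list of rows, each an object of numbers: "x", "y", "z": the shift along the tool's x, y, z in m; "yaw": the turn about the tool's z in rad; "fingers": the closure, from 0 (fully open) to 1 (shut). In form: [{"x": .., "y": .., "z": .., "yaw": .., "fingers": ..}, ...]. A call has 1 to 5 rows; each row is the pose to reach, as a shift and turn from the pose commanded when the call began, along the tool's axes at that moment; what a row does not reach only later rows make up. A row lasts 1/10 s, in which the tool goes at most 50 mm and 8.59 degrees, less where a joint would pass 70% of its speed; a pose out of reach is approached as far as the arm can. A call with a gripper value outside its range is refused whole. The fingers move at their own pace and stop on an object; "force" is the grip in N (left out, the last holds). Time passes only in rows, so rows that repeat a pose let the fingers close. It gives the time, the measured TCP pose, the force, the opening and the grip force at its end, in the units of the state.
- ctrl.get_state(): the state, without advancing time (a new reading comes with each control period).
- ctrl.read_camera(name): name is "scene" or "top"; returns the picture (400x640x3 uint8, red, green, blue); there is no depth.
- ctrl.camera_model(name): a dict with "intrinsics" (3x3 intrinsics, pixels), "cam_to_world" (4x4, takes a point from camera to world coordinates). Camera axes: x right, y up, looking along -z (the intrinsics and any distortion apply to the point x, -y, -z); pixel columns grow to the right and rows downward; lengths in m; the calibration is good to about 2 mm. A picture is of the moment at which its call begins. camera_model takes no time and is no camera call.
- ctrl.sign_off(): hands the job in; it is judged then, once.
The state is a dict: "time": time; "qpos": joint angles; "dq": joint speeds; "joint_efforts": joint torques, N m; "eef_pos": TCP position; "tcp_rot": TCP orientation; "contact_force": force on the tool from outside, world axes, zero at the start; "wrist_torque": the same for the moment, N m; "opening": opening from 0.0 (shut) to 1.0 (fully open); "finger_force": force on a finger pad.
Only numpy, scipy, OpenCV 4.12 (cv2) and the standard library are available. Lean on these libraries where they do the work, as an engineer would, in place of code of your own. Each camera call takes 0.05 s, during which the arm holds its last target. There are 200 camera calls.

## Working session

There is one attempt and no reset: what is moved stays moved. The work goes in short steps, Python scripts to look and compute and a tool call to move; the robot and the scene stay as the last step left them, time stands still between calls to the robot, and variables do not carry over. Pictures are saved under pics/ and viewed, at most 13 in all, crops included, and the job is handed in when it is done.

Besides the shell and the picture viewer there is one more tool, called after "Call:" as a command line: name --argument value ..., lists and objects as JSON in quotes. move_arm: Moves the arm, as the interface text tells. Its arguments: {"type":"object","properties":{"plan":{"type":"array"},"force":{"type":"number"}},"required":["plan"]}

```bash
ls; mkdir -p pics; python3 - <<'E'
from plant import ctrl
import cv2
s=ctrl.get_state(); print(s)
for n in("scene","top"):
    cv2.imwrite(f"pics/{n}0.png",ctrl.read_camera(n)[:,:,::-1]); print(ctrl.camera_model(n))
E
```

```text
pics
{'time': 0.0, 'qpos': array([-1.46798975e+00,  2.87227780e-01,  1.57814858e+00, -4.50376305e-06,
        1.27863235e+00, -1.49966888e-01]), 'dq': array([ 0.00119907, -0.00162457,  0.0020458 ,  0.00147109,  0.00030629,
       -0.00044401]), 'joint_efforts': array([-5.80735086e-04, -4.05980659e+01, -2.92627072e+01, -2.70881965e-04,
        5.79491563e-03, -6.36432027e-07]), 'eef_pos': array([ 0.16879233, -0.65288009,  0.22992117]), 'tcp_rot': array([ 9.92023017e-01,  1.26051079e-01,  2.63277550e-05, -1.20774189e-03]), 'contact_force': array([0.36536919, 0.33760801, 0.33824982]), 'wrist_torque': array([ 0.04926255,  0.0061647 , -0.00045193]), 'finger_force': 0.0, 'opening': 0.9973586875871255}
{'intrinsics': array([[455.76101328,   0.        , 320.96133695],
       [  0.        , 455.76101328, 209.04721767],
       [  0.        ,   0.        ,   1.        ]]), 'cam_to_world': array([[-0.19363975, -0.59838526,  0.77745657,  1.46119888],
       [ 0.98093713, -0.13126396,  0.14329033,  0.15677145],
       [ 0.01630921,  0.79038273,  0.61239624,  0.76766784],
       [ 0.        ,  0.        ,  0.        ,  1.        ]])}
{'intrinsics': array([[406.33764623,   0.        , 321.56638572],
       [  0.        , 406.33764623, 201.38860027],
       [  0.        ,   0.        ,   1.        ]]), 'cam_to_world': array([[-0.01683203,  0.98134205, -0.19153191,  0.33260987],
       [-0.99974011, -0.01357273,  0.01831631,  0.01190844],
       [ 0.01537495,  0.19179043,  0.98131546,  1.25196559],
       [ 0.        ,  0.        ,  0.        ,  1.        ]])}
```

View pics/scene0.png

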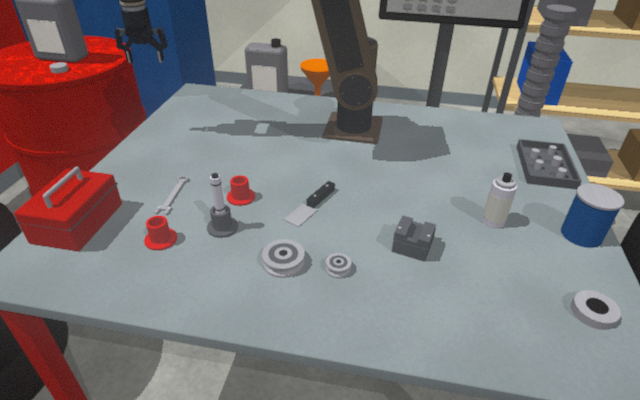

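View pics/top0.png

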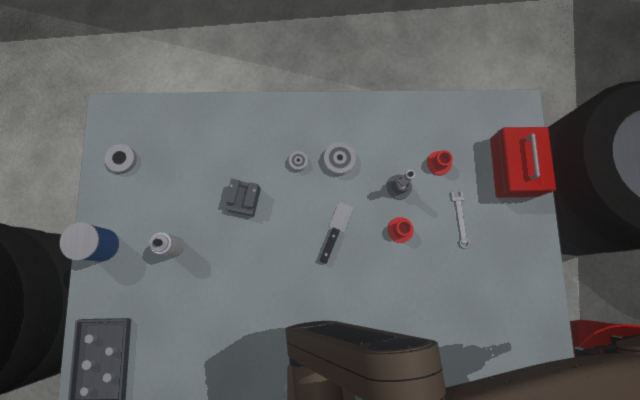

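The scene view (facing the robot) shows the scraper at about (312,203), rack (414,238), lamp and holder (220,210), larger pulley (284,256) and small one (338,264). In the top view they are at (336,233), (240,198), (402,185), (340,158) and (298,160). I'll zoom in on the ones that matter.

```bash
python3 - <<'E'
import cv2,numpy as np
t=cv2.imread("pics/top0.png");s=cv2.imread("pics/scene0.png")
def c(im,x,y,w,h):
    return cv2.resize(im[y:y+h,x:x+w],(400,300),interpolation=cv2.INTER_CUBIC)
m=np.vstack([np.hstack([c(t,210,170,64,48),c(t,300,195,96,72)]),np.hstack([c(s,382,206,64,48),c(t,370,150,96,72)])])
cv2.imwrite("pics/m1.png",m)
E
```

```text
(no output)
```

View pics/m1.png

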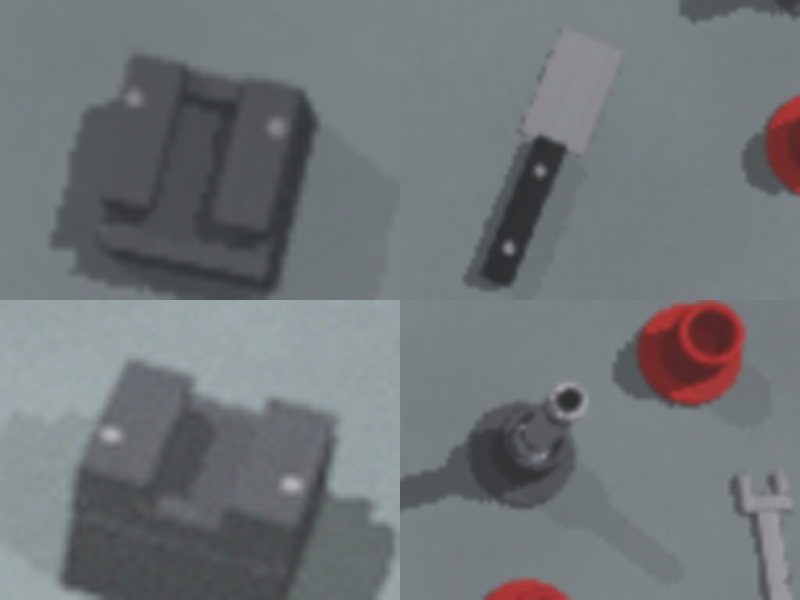

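Top-left tile: lip inner edges run from (183,70) to (150,215) and from (243,85) to (208,232), and the sill's front edge from (100,243) to (267,279). Top-right tile: the blade corners and the handle are clear. Bottom-right tile: the lamp tail is at (568,401).

```bash
cat > h.py <<'E'
import numpy as np,cv2
from plant import ctrl
def ray(n,p):
    m=ctrl.camera_model(n);K=m["intrinsics"];T=m["cam_to_world"]
    d=np.linalg.inv(K)@[p[0],p[1],1.];d=T[:3,:3]@[d[0],-d[1],-d[2]]
    return T[:3,3],d
def onz(n,p,z):
    o,d=ray(n,p);return (o+d*(z-o[2])/d[2])[:2]
def tri(p,q):
    o,d=ray("top",p);a,b=ray("scene",q)
    t=np.linalg.lstsq(np.c_[d,-b],a-o,rcond=None)[0]
    return (o+d*t[0]+a+b*t[1])/2,np.linalg.norm(o+d*t[0]-a-b*t[1])
def proj(n,P):
    m=ctrl.camera_model(n);T=m["cam_to_world"];c=T[:3,:3].T@(np.array(P)-T[:3,3]);c=m["intrinsics"]@[c[0],-c[1],-c[2]];return c[:2]/c[2]
E
python3 - <<'E'
from h import *
np.set_printoptions(precision=4,suppress=True)
t=cv2.imread("pics/top0.png");s=cv2.imread("pics/scene0.png")
R=lambda x,y,z:onz("top",(210+x/6.25-.42,170+y/6.25-.42),z)
A=[R(183,70,.064),R(150,215,.064),R(243,85,.064),R(208,232,.064)]
mb,mf=(A[0]+A[2])/2,(A[1]+A[3])/2
print("lips",A,"gap",np.linalg.norm(A[1]-A[3]),"mid back",mb,"front",mf,"yaw",np.degrees(np.arctan2(*(mb-mf)[::-1])))
sl,sr=R(100,243,.040),R(267,279,.040);print("sill",sl,sr,np.linalg.norm(sl-sr),"mid",(sl+sr)/2,"yaw",np.degrees(np.arctan2(*(sl-sr)[::-1]))-90)
print("outer back",R(133,55,.064),R(305,92,.064))
def metric(mask,z):
    c=max(cv2.findContours(mask,cv2.RETR_EXTERNAL,cv2.CHAIN_APPROX_NONE)[0],key=cv2.contourArea)
    P=np.array([onz("top",p[0],z) for p in c],np.float32);return cv2.minAreaRect(P*1000),P.mean(0)
g=t.max(2);sub=np.zeros_like(g);sub[195:267,310:365]=1
hsv=cv2.cvtColor(t,cv2.COLOR_BGR2HSV)
print("g blade/bench/handle",t[215,343],t[215,320],t[245,328])
bl=((hsv[...,1]<25)&(g>115)).astype(np.uint8)*sub;print("blade",metric(bl,.003))
hd=(g<62).astype(np.uint8)*sub;print("handle",metric(hd,.026))
print("tail top",onz("top",(370+168/4.1667-.4,150+101/4.1667-.4),.165),"foot",onz("top",(370+123/4.1667-.4,150+155/4.1667-.4),.008))
for nm,x0,y0,w,z in(("pulley",318,138,44,.03),("small",284,146,30,.024)):
    m=np.zeros_like(g);m[y0:y0+w,x0:x0+w]=((hsv[...,1]<25)&(g>100))[y0:y0+w,x0:x0+w];m=cv2.morphologyEx(m,cv2.MORPH_CLOSE,np.ones((5,5)))
    print(nm,metric(m,z))
c=s[225:290,255:310];
E
```

```text
lips [array([0.6309, 0.2368]), array([0.5603, 0.2508]), array([0.6231, 0.2079]), array([0.5517, 0.2232])] gap 0.02890766785526304 mid back [0.627  0.2223] front [0.556 0.237] yaw -11.665574980124006
sill [0.5514 0.2793] [0.5327 0.1986] 0.0828592543952922 mid [0.542 0.239] yaw -13.087417792824155
outer back [0.6386 0.2609] [0.6193 0.1782]
g blade/bench/handle [144 139 139] [131 128 120] [52 50 48]
blade (((485.7840576171875, -58.85889434814453), (169.88609313964844, 220.79336547851562), 89.22201538085938), array([ 0.4852, -0.0577], dtype=float32))
handle (((436.6903076171875, -30.562713623046875), (22.066974639892578, 107.47441101074219), 66.35234832763672), array([ 0.4377, -0.0311], dtype=float32))
tail top [ 0.6192 -0.2546] foot [ 0.6189 -0.2565]
pulley (((704.6864013671875, -70.06605529785156), (136.1299591064453, 140.37081909179688), 89.13189697265625), array([ 0.7044, -0.0693], dtype=float32))
small (((704.3350219726562, 59.422271728515625), (91.59664916992188, 94.65678405761719), 89.33529663085938), array([0.7042, 0.0592], dtype=float32))
```

```bash
cat >> h.py <<'E'
from scipy.spatial.transform import Rotation as Ro
def go(x,y,z,phi=None):
    s=ctrl.get_state();R=Ro.from_quat(s["tcp_rot"]).as_matrix();cur=np.degrees(np.arctan2(R[1,0],R[0,0]))
    d=R.T@(np.array([x,y,z])-s["eef_pos"])
    print("shift",d.round(4),"yaw",0 if phi is None else round(np.radians((cur-phi+180)%360-180),3),"now",s["eef_pos"].round(4),"phi",cur.round(2),"q",s["qpos"].round(2),"op",round(s["opening"],3),"t",s["time"],"F",s["contact_force"].round(1),round(s["finger_force"],1))
E
python3 - <<'E'
from h import *
g=cv2.cvtColor(cv2.imread("pics/top0.png"),cv2.COLOR_BGR2GRAY)
for nm,x0,y0,w,z,r in(("pulley",312,132,56,.03,50),("small",280,142,36,.024,30)):
    k=6;c=cv2.resize(g[y0:y0+w,x0:x0+w],None,fx=k,fy=k,interpolation=cv2.INTER_CUBIC)
    rr=r/1000*406/1.22*k
    C=cv2.HoughCircles(c,cv2.HOUGH_GRADIENT,1.5,500,param1=80,param2=15,minRadius=int(rr*.92),maxRadius=int(rr*1.1))
    p=C[0][0];px=(x0+p[0]/k-.42,y0+p[1]/k-.42);print(nm,px,p[2]/k,rr/k,onz("top",px,z))
go(.455,-.0386,.12,-23.65)
E
```

```text
Traceback (most recent call last):
TypeError: 'NoneType' object is not subscriptable
```

```bash
python3 - <<'E'
from h import *
t=cv2.imread("pics/top0.png").astype(int);s=cv2.imread("pics/scene0.png").astype(int)
def cen(im,x0,y0,w):
    c=cv2.GaussianBlur(im[y0:y0+w,x0:x0+w].astype(np.uint8),(3,3),0).astype(int)
    m=((c[...,0]-c[...,2]<6)&(c.max(2)>100)).astype(np.uint8)
    k=max(cv2.findContours(m,cv2.RETR_EXTERNAL,cv2.CHAIN_APPROX_NONE)[0],key=cv2.contourArea)
    e=cv2.fitEllipse(cv2.convexHull(k));return (e[0][0]+x0,e[0][1]+y0),e[1]
for nm,x0,y0,w,a,b,v,z in(("pulley",312,132,56,255,230,60,.03),("small",280,142,36,318,245,40,.024)):
    p=cen(t,x0,y0,w);q=cen(s,a,b,v);print(nm,p,onz("top",p[0],z),"|",q,onz("scene",q[0],z-.004))
go(.455,-.0386,.12,-23.65)
E
```

```text
pulley ((339.1299476623535, 158.31540870666504), (29.967451095581055, 30.800031661987305)) [ 0.70776809 -0.06821543] | ((286.61812591552734, 263.4689178466797), (24.64641571044922, 37.928306579589844)) [ 0.73691054 -0.0543445 ]
small ((297.9025192260742, 163.3664722442627), (12.442014694213867, 16.349645614624023)) [0.69470817 0.06110971] | ((338.4090175628662, 269.9007740020752), (13.691627502441406, 23.441551208496094)) [0.72638468 0.06482636]
shift [ 0.4308 -0.523   0.1113] yaw 0.666 now [ 0.1688 -0.6529  0.2301] phi 14.49 q [-1.47  0.29  1.58 -0.    1.28 -0.15] op 0.997 t 0.1 F [0.4 0.3 0.6] 0.0
```

Call:
move_arm --plan '[{"x": 0.431,"y": -0.523,"z": 0.0,"yaw": 0.666,"fingers": 0},{"x": 0.431,"y": -0.523,"z": 0.0,"yaw": 0.666,"fingers": 0},{"x": 0.431,"y": -0.523,"z": 0.0,"yaw": 0.666,"fingers": 0},{"x": 0.431,"y": -0.523,"z": 0.0,"yaw": 0.666,"fingers": 0},{"x": 0.431,"y": -0.523,"z": 0.0,"yaw": 0.666,"fingers": 0}]' --force 60

```text
time: 0.6
eef_pos: [0.2749, -0.4248, 0.2307]
tcp_rot: [0.978, -0.207, -0.0, -0.0]
contact_force: [0.3, -0.1, 0.2]
opening: 1.001
finger_force: 0.0
```

```bash
python3 -c "
from h import *
go(.455,-.0386,.12,-23.65)"
```

```text
shift [ 0.0079 -0.4259  0.111 ] yaw -0.005 now [ 0.2749 -0.4248  0.2307] phi -23.95 q [-1.2  -0.09  1.99  0.    1.25  0.79] op 1.001 t 0.6 F [ 0.3 -0.1  0.2] 0.0
```

Call:
move_arm --plan '[{"x": 0.008,"y": -0.425,"z": 0.0,"yaw": 0,"fingers": 0},{"x": 0.008,"y": -0.425,"z": 0.0,"yaw": 0,"fingers": 0},{"x": 0.008,"y": -0.425,"z": 0.0,"yaw": 0,"fingers": 0},{"x": 0.008,"y": -0.425,"z": 0.0,"yaw": 0,"fingers": 0},{"x": 0.008,"y": -0.425,"z": 0.0,"yaw": 0,"fingers": 0}]'

```text
time: 1.1
eef_pos: [0.3794, -0.1978, 0.231]
tcp_rot: [0.979, -0.205, 0.0, -0.0]
contact_force: [1.7, -0.5, -0.5]
opening: 0.999
finger_force: 0.0
```

```bash
python3 -c "
from h import *
go(.455,-.0386,.12,-23.65)"
```

```text
shift [ 0.0052 -0.1762  0.1111] yaw -0.001 now [ 0.3794 -0.1978  0.231 ] phi -23.71 q [-0.72 -0.29  2.15  0.    1.28  1.27] op 0.999 t 1.1 F [ 1.7 -0.5 -0.5] 0.0
```

Call:
move_arm --plan '[{"x": 0.005,"y": -0.175,"z": 0.08,"yaw": 0,"fingers": 0},{"x": 0.005,"y": -0.175,"z": 0.08,"yaw": 0,"fingers": 0},{"x": 0.005,"y": -0.175,"z": 0.08,"yaw": 0,"fingers": 0},{"x": 0.005,"y": -0.175,"z": 0.08,"yaw": 0,"fingers": 0},{"x": 0.005,"y": -0.175,"z": 0.08,"yaw": 0,"fingers": 0}]'

```text
time: 1.6
eef_pos: [0.4527, -0.0375, 0.148]
tcp_rot: [0.979, -0.202, -0.003, -0.001]
contact_force: [0.4, -0.2, 0.3]
opening: 1.001
finger_force: 0.0
```

```bash
python3 -c "
from h import *
go(.455,-.0386,.004,-23.65)"
```

```text
shift [0.0035 0.0002 0.144 ] yaw 0.005 now [ 0.4527 -0.0375  0.148 ] phi -23.34 q [-0.31 -0.12  2.17  0.    1.1   1.67] op 1.001 t 1.6 F [ 0.4 -0.2  0.3] 0.0
```

Call:
move_arm --plan '[{"x": 0.003,"y": 0,"z": 0.05,"yaw": 0,"fingers": 0},{"x": 0.003,"y": 0,"z": 0.1,"yaw": 0,"fingers": 0},{"x": 0.003,"y": 0,"z": 0.13,"yaw": 0,"fingers": 0},{"x": 0.003,"y": 0,"z": 0.143,"yaw": 0,"fingers": 0},{"x": 0.003,"y": 0,"z": 0.143,"yaw": 0,"fingers": 0}]'

```text
time: 2.1
eef_pos: [0.4555, -0.0431, 0.007]
tcp_rot: [0.979, -0.205, -0.002, -0.0]
contact_force: [-0.2, 0.8, 0.3]
opening: 0.999
finger_force: 0.0
```

```bash
python3 - <<'E'
from h import *
go(.455,-.0386,.004,-23.65)
t=ctrl.read_camera("top")[:,:,::-1];s=ctrl.read_camera("scene")[:,:,::-1]
c=lambda im,x,y:cv2.resize(im[y:y+72,x:x+96],(400,300),interpolation=cv2.INTER_CUBIC)
cv2.imwrite("pics/g1.png",np.hstack([c(t,290,195),c(s,270,165)]))
E
```

```text
shift [-0.0022 -0.0039  0.003 ] yaw -0.001 now [ 0.4555 -0.0431  0.007 ] phi -23.72 q [-0.32  0.14  2.23 -0.    0.78  1.67] op 0.999 t 2.1 F [-0.2  0.8  0.3] 0.0
```

View pics/g1.png

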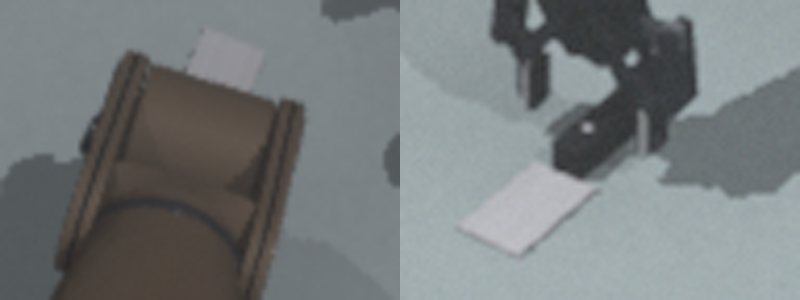

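The fingers straddle the handle in the scene crop, with tips at about (535,95) and (643,130). I'll correct 4 mm sideways and close.

Call:
move_arm --plan '[{"x": -0.002,"y": -0.004,"z": 0.002,"yaw": 0,"fingers": 0},{"x": -0.002,"y": -0.004,"z": 0.002,"yaw": 0,"fingers": 1},{"x": -0.002,"y": -0.004,"z": 0.002,"yaw": 0,"fingers": 1},{"x": -0.002,"y": -0.004,"z": 0.002,"yaw": 0,"fingers": 1},{"x": -0.002,"y": -0.004,"z": 0.002,"yaw": 0,"fingers": 1}]'

```text
time: 2.7
eef_pos: [0.4568, -0.0385, 0.0067]
tcp_rot: [0.979, -0.205, 0.0, 0.0]
contact_force: [0.5, 1.8, 0.9]
opening: 0.333
finger_force: 0.5
```

Call:
move_arm --plan '[{"x": 0,"y": 0,"z": 0,"yaw": 0,"fingers": 1},{"x": 0,"y": 0,"z": 0,"yaw": 0,"fingers": 1},{"x": 0,"y": 0,"z": 0,"yaw": 0,"fingers": 1},{"x": 0,"y": 0,"z": 0,"yaw": 0,"fingers": 1}]'

```text
time: 3.1
eef_pos: [0.4571, -0.0386, 0.0069]
tcp_rot: [0.979, -0.205, 0.0, 0.0]
contact_force: [0.0, 0.3, 6.4]
opening: 0.266
finger_force: 59.8
```

Call:
move_arm --plan '[{"x": 0,"y": 0,"z": -0.02,"yaw": 0,"fingers": 1},{"x": 0,"y": 0,"z": -0.05,"yaw": 0,"fingers": 1},{"x": 0,"y": 0,"z": -0.08,"yaw": 0,"fingers": 1},{"x": 0,"y": 0,"z": -0.08,"yaw": 0,"fingers": 1}]'

```text
time: 3.5
eef_pos: [0.4592, -0.0391, 0.0898]
tcp_rot: [0.979, -0.205, 0.004, 0.0]
contact_force: [0.7, -0.3, -1.8]
opening: 0.269
finger_force: 59.2
```

```bash
python3 -c "
from h import *
go(.414,.267,.055,-12.3)"
```

```text
shift [-0.1645 -0.2622  0.0338] yaw -0.198 now [ 0.4592 -0.0391  0.0898] phi -23.66 q [-0.31 -0.02  2.2   0.    0.95  1.68] op 0.269 t 3.5 F [ 0.7 -0.3 -1.8] 59.2
```

Call:
move_arm --plan '[{"x": -0.016,"y": -0.026,"z": 0,"yaw": -0.04,"fingers": 1},{"x": -0.045,"y": -0.072,"z": 0,"yaw": -0.1,"fingers": 1},{"x": -0.075,"y": -0.12,"z": 0,"yaw": -0.15,"fingers": 1},{"x": -0.1,"y": -0.16,"z": 0,"yaw": -0.198,"fingers": 1},{"x": -0.125,"y": -0.2,"z": 0,"yaw": -0.198,"fingers": 1}]'

```text
time: 4.0
eef_pos: [0.4213, 0.1912, 0.0846]
tcp_rot: [0.994, -0.107, -0.001, 0.0]
contact_force: [1.9, -0.6, -1.9]
opening: 0.267
finger_force: 59.2
```

```bash
python3 -c "
from h import *
go(.414,.267,.055,-12.3)"
```

```text
shift [-0.0232 -0.0726  0.0296] yaw -0.0 now [0.4213 0.1912 0.0846] phi -12.31 q [ 0.21 -0.    2.19  0.    0.95  1.99] op 0.267 t 4.0 F [ 1.9 -0.6 -1.9] 59.2
```

Call:
move_arm --plan '[{"x": -0.013,"y": -0.038,"z": 0.01,"yaw": 0,"fingers": 1},{"x": -0.022,"y": -0.065,"z": 0.025,"yaw": 0,"fingers": 1},{"x": -0.023,"y": -0.07,"z": 0.03,"yaw": 0,"fingers": 1},{"x": -0.023,"y": -0.07,"z": 0.03,"yaw": 0,"fingers": 1},{"x": -0.023,"y": -0.07,"z": 0.03,"yaw": 0,"fingers": 1}]'

```text
time: 4.5
eef_pos: [0.4153, 0.262, 0.0556]
tcp_rot: [0.994, -0.108, -0.001, 0.001]
contact_force: [-0.1, 0.7, -0.8]
opening: 0.266
finger_force: 59.2
```

```bash
python3 - <<'E'
from h import *
go(.414,.267,.055,-12.3)
t=ctrl.read_camera("top")[:,:,::-1];s=ctrl.read_camera("scene")[:,:,::-1]
c=lambda im,x,y:cv2.resize(im[y:y+60,x:x+80],(400,300),interpolation=cv2.INTER_CUBIC)
cv2.imwrite("pics/g2.png",np.hstack([c(t,200,170),c(s,370,190)]))
E
```

```text
shift [-0.0023 -0.0046  0.0006] yaw -0.001 now [0.4153 0.262  0.0556] phi -12.36 q [ 0.36  0.11  2.14 -0.    0.89  2.14] op 0.266 t 4.5 F [-0.1  0.7 -0.8] 59.2
```

View pics/g2.png

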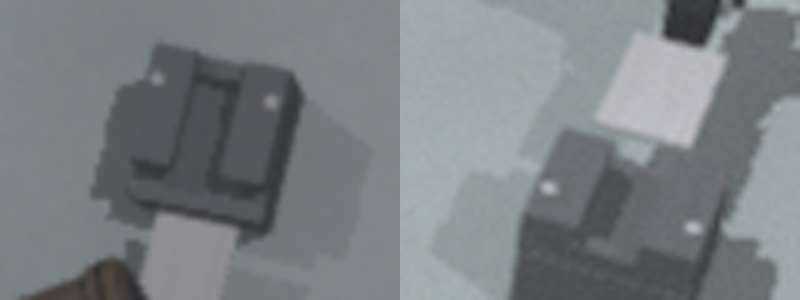

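```bash
python3 - <<'E'
from h import *
np.set_printoptions(precision=4,suppress=True)
T=lambda x,y:(200+x/5-.4,170+y/5-.4)
S=lambda x,y:(370+x/5-.4,190+y/5-.4)
a,e=tri(T(157,212),S(290,148));b,f=tri(T(240,226),S(197,120));print("tip corners",a,e,b,f,np.linalg.norm(a-b))
for z in(.05,):
    l1,r1,l2,r2=[onz("top",T(*p),z) for p in((157,212),(240,226),(144,285),(229,285))]
    print("tip",(l1+r1)/2,"edge ang",np.degrees(np.arctan2(*(l1-l2)[::-1])),np.degrees(np.arctan2(*(r1-r2)[::-1])),"front",np.degrees(np.arctan2(*(l1-r1)[::-1]))-90)
p=[onz("top",T(*q),.064) for q in((197,52),(170,170),(244,65),(215,185))]
print("lip ang",np.degrees(np.arctan2(*(p[0]-p[1])[::-1])),np.degrees(np.arctan2(*(p[2]-p[3])[::-1])),"mids",(p[0]+p[2])/2,(p[1]+p[3])/2)
q=[onz("top",T(*v),.064) for v in((155,43),(133,158),(298,73),(272,192))];print("outer",q,"mid",(q[0]+q[2])/2,(q[1]+q[3])/2)
# scene: lip spots
for A,B in(((155,78),(292,228)),((270,102),(149,187))):print("spot",tri(T(*A),S(*B)))
E
```

```text
tip corners [0.538  0.2592 0.0537] 0.0014928282818631074 [0.5285 0.2108 0.0559] 0.0014587889710736147 0.04933018757993944
tip [0.534  0.2359] edge ang -8.508086247510342 -9.427173917592846 front -10.486252702107919
lip ang -11.311890234369509 -12.263592080742574 mids [0.6291 0.2223] [0.5567 0.2374]
outer [array([0.6392, 0.2616]), array([0.569 , 0.2728]), array([0.6195, 0.1758]), array([0.5473, 0.1902])] mid [0.6294 0.2187] [0.5581 0.2315]
spot (array([0.6167, 0.2592, 0.0677]), np.float64(0.00222687204050787))
spot (array([0.6011, 0.191 , 0.0678]), np.float64(0.0013405389555309738))
```

The top crop shows the blade edge from (157,212) to (240,226), about 5 mm to the right of the slot's centreline. I'll correct that, lower it and begin inserting.

Call:
move_arm --plan '[{"x": 0,"y": -0.005,"z": 0.005,"yaw": 0,"fingers": 1},{"x": 0,"y": -0.005,"z": 0.005,"yaw": 0,"fingers": 1},{"x": 0.01,"y": -0.005,"z": 0.005,"yaw": 0,"fingers": 1},{"x": 0.02,"y": -0.005,"z": 0.005,"yaw": 0,"fingers": 1},{"x": 0.03,"y": -0.005,"z": 0.005,"yaw": 0,"fingers": 1}]'

```text
time: 5.1
eef_pos: [0.4474, 0.2612, 0.0517]
tcp_rot: [0.994, -0.108, 0.0, -0.0]
contact_force: [-0.7, -0.3, -0.9]
opening: 0.265
finger_force: 59.3
```

```bash
python3 - <<'E'
from h import *
go(.502,.248,.050,-12.3)
t=ctrl.read_camera("top")[:,:,::-1];s=ctrl.read_camera("scene")[:,:,::-1]
c=lambda im,x,y:cv2.resize(im[y:y+60,x:x+80],(400,300),interpolation=cv2.INTER_CUBIC)
cv2.imwrite("pics/g3.png",np.hstack([c(t,200,170),c(s,370,190)]))
E
```

```text
shift [0.0561 0.0013 0.0017] yaw -0.001 now [0.4474 0.2612 0.0517] phi -12.35 q [ 0.33  0.17  2.08 -0.    0.89  2.12] op 0.265 t 5.1 F [-0.7 -0.3 -0.9] 59.3
```

View pics/g3.png

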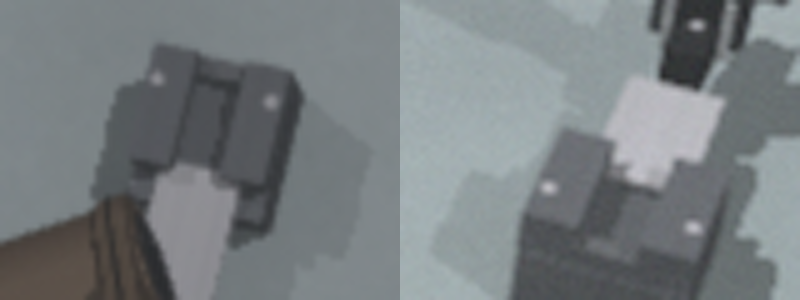

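The blade is entering the slot between sill and lips, roughly centred (top crop, blade x 152–238; sill 130–270). I'll continue.

Call:
move_arm --plan '[{"x": 0.01,"y": 0.001,"z": 0.0015,"yaw": 0,"fingers": 1},{"x": 0.02,"y": 0.001,"z": 0.0015,"yaw": 0,"fingers": 1},{"x": 0.03,"y": 0.001,"z": 0.0015,"yaw": 0,"fingers": 1},{"x": 0.04,"y": 0.001,"z": 0.0015,"yaw": 0,"fingers": 1},{"x": 0.045,"y": 0.001,"z": 0.0015,"yaw": 0,"fingers": 1}]'

```text
time: 5.7
eef_pos: [0.4912, 0.2507, 0.05]
tcp_rot: [0.994, -0.108, 0.0, -0.0]
contact_force: [0.1, -0.1, -0.7]
opening: 0.264
finger_force: 59.3
```

Call:
move_arm --plan '[{"x": 0.003,"y": 0,"z": 0,"yaw": 0,"fingers": 1},{"x": 0.006,"y": 0,"z": 0,"yaw": 0,"fingers": 1},{"x": 0.008,"y": 0,"z": 0,"yaw": 0,"fingers": 1},{"x": 0.008,"y": 0,"z": 0,"yaw": 0,"fingers": 1}]'

```text
time: 6.1
eef_pos: [0.4976, 0.2492, 0.0498]
tcp_rot: [0.994, -0.107, -0.0, -0.0]
contact_force: [0.1, -0.0, -1.5]
opening: 0.268
finger_force: 59.3
```

Call:
move_arm --plan '[{"x": 0.002,"y": 0,"z": 0,"yaw": 0,"fingers": 1},{"x": 0.003,"y": 0,"z": 0,"yaw": 0,"fingers": 1},{"x": 0.003,"y": 0,"z": 0,"yaw": 0,"fingers": 1}]'

```text
time: 6.4
eef_pos: [0.5006, 0.2486, 0.0499]
tcp_rot: [0.994, -0.107, 0.0, -0.0]
contact_force: [-0.4, 0.3, -1.1]
opening: 0.263
finger_force: 59.3
```

Call:
move_arm --plan '[{"x": 0.002,"y": 0,"z": 0,"yaw": 0,"fingers": 1},{"x": 0.003,"y": 0,"z": 0,"yaw": 0,"fingers": 1},{"x": 0.003,"y": 0,"z": 0,"yaw": 0,"fingers": 1}]'

```text
time: 6.7
eef_pos: [0.5006, 0.2483, 0.0492]
tcp_rot: [0.994, -0.107, -0.004, 0.001]
contact_force: [-9.0, 1.3, 3.7]
opening: 0.265
finger_force: 59.8
```

Call:
move_arm --plan '[{"x": 0.002,"y": 0,"z": 0,"yaw": 0,"fingers": 1},{"x": 0.003,"y": 0,"z": 0,"yaw": 0,"fingers": 1},{"x": 0.003,"y": 0,"z": 0,"yaw": 0,"fingers": 1}]'

```text
time: 7.0
eef_pos: [0.5006, 0.248, 0.0486]
tcp_rot: [0.994, -0.108, -0.007, 0.001]
contact_force: [-15.9, 3.4, 6.5]
opening: 0.264
finger_force: 60.3
```

The blade is on the stop (16 N). I'll relieve the push, then release.

Call:
move_arm --plan '[{"x": -0.002,"y": 0,"z": 0,"yaw": 0,"fingers": 1},{"x": -0.004,"y": 0,"z": 0.0,"yaw": 0,"fingers": 1},{"x": -0.005,"y": 0,"z": 0.0005,"yaw": 0,"fingers": 1}]'

```text
time: 7.3
eef_pos: [0.5008, 0.2483, 0.049]
tcp_rot: [0.994, -0.107, -0.001, 0.0]
contact_force: [-1.4, 0.8, -1.4]
opening: 0.267
finger_force: 59.3
```

Call:
move_arm --plan '[{"x": 0,"y": 0,"z": 0,"yaw": 0,"fingers": 0.5},{"x": 0,"y": 0,"z": 0,"yaw": 0,"fingers": 0},{"x": 0,"y": 0,"z": 0,"yaw": 0,"fingers": 0},{"x": 0,"y": 0,"z": 0,"yaw": 0,"fingers": 0},{"x": 0,"y": 0,"z": 0,"yaw": 0,"fingers": 0}]'

```text
time: 7.8
eef_pos: [0.5019, 0.2483, 0.0495]
tcp_rot: [0.994, -0.107, 0.0, -0.0]
contact_force: [-1.1, 0.8, -0.1]
opening: 0.997
finger_force: 0.0
```

Call:
move_arm --plan '[{"x": 0,"y": 0,"z": -0.03,"yaw": 0,"fingers": 0},{"x": 0,"y": 0,"z": -0.07,"yaw": 0,"fingers": 0},{"x": 0,"y": 0,"z": -0.11,"yaw": 0,"fingers": 0},{"x": 0,"y": 0,"z": -0.15,"yaw": 0,"fingers": 0},{"x": 0,"y": 0,"z": -0.19,"yaw": 0,"fingers": 0}]'

```text
time: 8.3
eef_pos: [0.5013, 0.2482, 0.241]
tcp_rot: [0.994, -0.107, 0.0, -0.0]
contact_force: [0.1, -0.1, -1.0]
opening: 1.002
finger_force: 0.0
```

```bash
python3 - <<'E'
from h import *
go(.619,-.255,.24,-90)
go(.619,-.255,.24,90)
t=ctrl.read_camera("top")[:,:,::-1];s=ctrl.read_camera("scene")[:,:,::-1]
c=lambda im,x,y:cv2.resize(im[y:y+60,x:x+80],(400,300),interpolation=cv2.INTER_CUBIC)
cv2.imwrite("pics/g4.png",np.vstack([np.hstack([c(t,200,170),c(s,370,190)]),np.hstack([c(t,370,150),c(s,180,170)])]))
E
```

```text
shift [0.2224 0.4665 0.001 ] yaw 1.356 now [0.5013 0.2482 0.241 ] phi -12.33 q [ 0.28  0.02  1.85 -0.    1.26  2.06] op 1.002 t 8.3 F [ 0.1 -0.1 -1. ] 0.0
shift [0.2224 0.4665 0.001 ] yaw -1.786 now [0.5013 0.2482 0.241 ] phi -12.33 q [ 0.28  0.02  1.85 -0.    1.26  2.06] op 1.002 t 8.3 F [ 0.1 -0.1 -1. ] 0.0
```

View pics/g4.png

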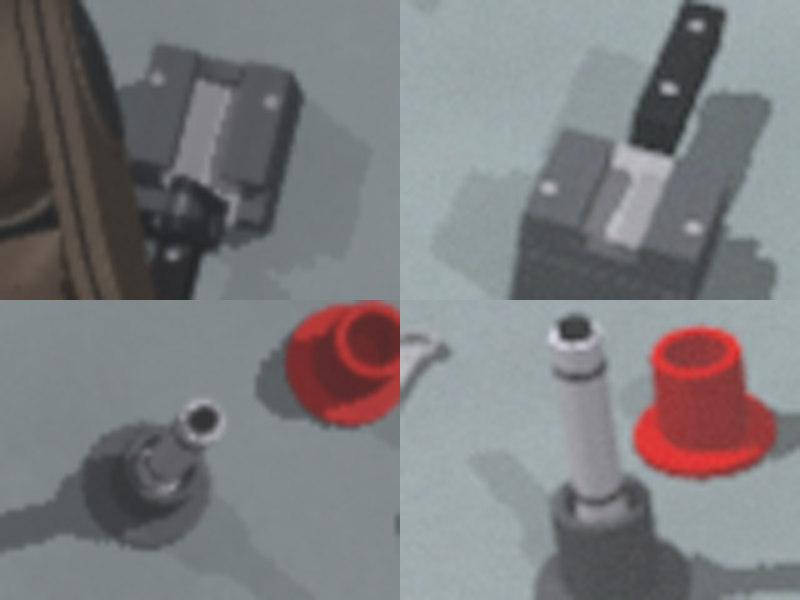

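The scraper sits home in the slot (scene crop) and is released. The lamp tail is at (205,420) in the top crop and (575,325) in the scene crop.

```bash
python3 - <<'E'
from h import *
p,e=tri((370+41-.4,150+24-.4),(180+35-.4,170+5.2-.4));print(p,e)
for q in((411,173.6),):print(onz("top",q,.165))
print("foot",onz("top",(370+147/5-.4,150+186/5-.4),.008),"rim",onz("top",(370+162/5-.4,150+166/5-.4),.06))
go(.619,-.255,.24,0)
E
```

```text
[ 0.61989212 -0.25668496  0.16493987] 0.00022650654396045
[ 0.61982561 -0.25767019]
foot [ 0.61886557 -0.25611568] rim [ 0.61919013 -0.25468107]
shift [0.2189 0.4685 0.007 ] yaw -0.215 now [0.5051 0.2494 0.2474] phi -12.32 q [ 0.28  0.02  1.85 -0.    1.26  2.06] op 0.998 t 8.4 F [-0.2 -0.3  0.6] 0.0
```

Call:
move_arm --plan '[{"x": 0.219,"y": 0.47,"z": 0,"yaw": -0.215,"fingers": 0},{"x": 0.219,"y": 0.47,"z": 0,"yaw": -0.215,"fingers": 0},{"x": 0.219,"y": 0.47,"z": 0,"yaw": -0.215,"fingers": 0},{"x": 0.219,"y": 0.47,"z": 0,"yaw": -0.215,"fingers": 0},{"x": 0.219,"y": 0.47,"z": 0,"yaw": -0.215,"fingers": 0}]'

```text
time: 8.9
eef_pos: [0.5553, 0.0069, 0.2387]
tcp_rot: [1.0, -0.0, -0.0, -0.0]
contact_force: [0.8, 1.2, 0.1]
opening: 1.001
finger_force: 0.0
```

```bash
python3 -c "
from h import *
go(.6197,-.2565,.24,0)"
```

```text
shift [ 0.0644  0.2634 -0.0013] yaw -0.0 now [0.5553 0.0069 0.2387] phi -0.0 q [-0.17  0.02  1.87  0.    1.26  1.4 ] op 1.001 t 8.9 F [0.8 1.2 0.1] 0.0
```

Call:
move_arm --plan '[{"x": 0.064,"y": 0.263,"z": 0,"yaw": 0,"fingers": 0},{"x": 0.064,"y": 0.263,"z": 0,"yaw": 0,"fingers": 0},{"x": 0.064,"y": 0.263,"z": 0,"yaw": 0,"fingers": 0},{"x": 0.064,"y": 0.263,"z": 0,"yaw": 0,"fingers": 0},{"x": 0.064,"y": 0.263,"z": 0,"yaw": 0,"fingers": 0}]'

```text
time: 9.4
eef_pos: [0.6144, -0.2362, 0.2384]
tcp_rot: [1.0, -0.0, -0.0, -0.0]
contact_force: [0.8, 0.7, 1.1]
opening: 1.004
finger_force: 0.0
```

Call:
move_arm --plan '[{"x": 0,"y": 0.02,"z": 0,"yaw": 0,"fingers": 0},{"x": 0,"y": 0.02,"z": 0,"yaw": 0,"fingers": 0}]'

```text
time: 9.6
eef_pos: [0.6138, -0.257, 0.238]
tcp_rot: [1.0, -0.002, -0.001, -0.0]
contact_force: [-0.4, -0.1, -0.0]
opening: 1.005
finger_force: 0.0
```

```bash
python3 -c "
from h import *
go(.6197,-.2565,.10,0)"
```

```text
shift [ 0.0061 -0.0004  0.138 ] yaw -0.004 now [ 0.6138 -0.257   0.238 ] phi -0.24 q [-0.55  0.26  1.59 -0.    1.29  1.03] op 1.005 t 9.6 F [-0.4 -0.1 -0. ] 0.0
```

Call:
move_arm --plan '[{"x": 0.006,"y": -0.002,"z": 0,"yaw": 0,"fingers": 0},{"x": 0.006,"y": -0.002,"z": 0.04,"yaw": 0,"fingers": 0},{"x": 0.006,"y": -0.002,"z": 0.08,"yaw": 0,"fingers": 0},{"x": 0.006,"y": -0.002,"z": 0.11,"yaw": 0,"fingers": 0},{"x": 0.006,"y": -0.002,"z": 0.11,"yaw": 0,"fingers": 0}]'

```text
time: 10.1
eef_pos: [0.6174, -0.2477, 0.1231]
tcp_rot: [1.0, 0.001, -0.005, -0.003]
contact_force: [-0.0, 0.2, -0.7]
opening: 0.995
finger_force: 0.0
```

```bash
python3 -c "
from h import *
go(.6197,-.2565,.10,0)"
```

```text
shift [0.0025 0.0089 0.023 ] yaw 0.002 now [ 0.6174 -0.2477  0.1231] phi 0.13 q [-0.53  0.37  1.67  0.    1.11  1.03] op 0.995 t 10.1 F [-0.   0.2 -0.7] 0.0
```

Call:
move_arm --plan '[{"x": 0.002,"y": 0.009,"z": 0,"yaw": 0,"fingers": 0},{"x": 0.002,"y": 0.009,"z": 0.012,"yaw": 0,"fingers": 0},{"x": 0.002,"y": 0.009,"z": 0.023,"yaw": 0,"fingers": 0},{"x": 0.002,"y": 0.009,"z": 0.023,"yaw": 0,"fingers": 0},{"x": 0.002,"y": 0.009,"z": 0.023,"yaw": 0,"fingers": 0}]' --force 30

```text
time: 10.6
eef_pos: [0.6223, -0.2611, 0.1062]
tcp_rot: [1.0, -0.0, -0.0, -0.0]
contact_force: [-0.1, -0.7, 0.0]
opening: 1.0
finger_force: 0.0
```

```bash
python3 -c "
from h import *
go(.6197,-.2565,.10,0)"
```

```text
shift [-0.0026 -0.0046  0.0062] yaw -0.0 now [ 0.6223 -0.2611  0.1062] phi -0.02 q [-0.55  0.4   1.66  0.    1.07  1.02] op 1.0 t 10.6 F [-0.1 -0.7  0. ] 0.0
```

Call:
move_arm --plan '[{"x": 0,"y": 0,"z": 0,"yaw": 0,"fingers": 0},{"x": 0,"y": 0,"z": 0,"yaw": 0,"fingers": 0}]'

```text
time: 10.8
eef_pos: [0.6228, -0.2614, 0.107]
tcp_rot: [1.0, -0.0, 0.0, 0.0]
contact_force: [0.5, 0.3, 0.3]
opening: 1.0
finger_force: 0.0
```

```bash
python3 -c "
from h import *
go(.6197,-.2565,.10,0)"
```

```text
shift [-0.0031 -0.0049  0.007 ] yaw -0.0 now [ 0.6228 -0.2614  0.107 ] phi -0.01 q [-0.55  0.4   1.66  0.    1.07  1.02] op 1.0 t 10.8 F [0.5 0.3 0.3] 0.0
```

Call:
move_arm --plan '[{"x": -0.003,"y": -0.005,"z": 0.006,"yaw": 0,"fingers": 0},{"x": -0.003,"y": -0.005,"z": 0.006,"yaw": 0,"fingers": 0},{"x": -0.003,"y": -0.005,"z": 0.006,"yaw": 0,"fingers": 0},{"x": -0.003,"y": -0.005,"z": 0.006,"yaw": 0,"fingers": 0},{"x": -0.003,"y": -0.005,"z": 0.006,"yaw": 0,"fingers": 0}]'

```text
time: 11.3
eef_pos: [0.6196, -0.2563, 0.1005]
tcp_rot: [1.0, -0.0, 0.0, 0.0]
contact_force: [0.3, 0.4, 0.1]
opening: 0.998
finger_force: 0.0
```

Call:
move_arm --plan '[{"x": 0,"y": 0,"z": 0,"yaw": 0,"fingers": 1},{"x": 0,"y": 0,"z": 0,"yaw": 0,"fingers": 1},{"x": 0,"y": 0,"z": 0,"yaw": 0,"fingers": 1},{"x": 0,"y": 0,"z": 0,"yaw": 0,"fingers": 1},{"x": 0,"y": 0,"z": 0,"yaw": 0,"fingers": 1}]'

```text
time: 11.8
eef_pos: [0.6195, -0.2564, 0.1004]
tcp_rot: [1.0, -0.0, 0.0, 0.0]
contact_force: [0.3, -1.1, 0.8]
opening: 0.273
finger_force: 29.5
```

Call:
move_arm --plan '[{"x": 0,"y": 0,"z": 0,"yaw": 0,"fingers": 1},{"x": 0,"y": 0,"z": 0,"yaw": 0,"fingers": 1},{"x": 0,"y": 0,"z": 0,"yaw": 0,"fingers": 1}]'

```text
time: 12.1
eef_pos: [0.6195, -0.2563, 0.1004]
tcp_rot: [1.0, -0.0, 0.0, 0.0]
contact_force: [-0.7, -1.2, 0.4]
opening: 0.275
finger_force: 29.5
```

Call:
move_arm --plan '[{"x": 0,"y": 0,"z": -0.01,"yaw": 0,"fingers": 1},{"x": 0,"y": 0,"z": -0.02,"yaw": 0,"fingers": 1},{"x": 0,"y": 0,"z": -0.03,"yaw": 0,"fingers": 1},{"x": 0,"y": 0,"z": -0.035,"yaw": 0,"fingers": 1},{"x": 0,"y": 0,"z": -0.035,"yaw": 0,"fingers": 1}]'

```text
time: 12.6
eef_pos: [0.6202, -0.2565, 0.1373]
tcp_rot: [1.0, -0.0, 0.001, 0.001]
contact_force: [-0.0, 0.1, -1.3]
opening: 0.274
finger_force: 29.6
```

Call:
move_arm --plan '[{"x": 0,"y": 0,"z": 0,"yaw": 0,"fingers": 1},{"x": 0,"y": 0,"z": 0,"yaw": 0,"fingers": 1}]' --force 22

```text
time: 12.8
eef_pos: [0.6191, -0.2559, 0.1347]
tcp_rot: [1.0, -0.0, -0.001, -0.0]
contact_force: [-0.2, -0.6, -2.2]
opening: 0.271
finger_force: 29.6
```

```bash
python3 - <<'E'
from h import *
go(.6165,-.2563,.137,0)
t=ctrl.read_camera("top")[:,:,::-1];s=ctrl.read_camera("scene")[:,:,::-1]
c=lambda im,x,y:cv2.resize(im[y:y+75,x:x+100],(400,300),interpolation=cv2.INTER_CUBIC)
cv2.imwrite("pics/g5.png",np.hstack([c(t,360,140),c(s,170,150)]))
E
```

```text
shift [-0.0026  0.0004 -0.0023] yaw -0.0 now [ 0.6191 -0.2559  0.1347] phi -0.02 q [-0.54  0.36  1.66  0.    1.12  1.03] op 0.271 t 12.8 F [-0.2 -0.6 -2.2] 29.6
```

View pics/g5.png

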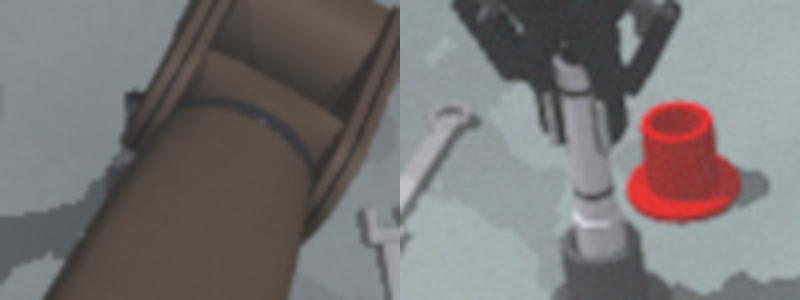

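The lamp is held straight in the fingers with its head partly out of the cup at (600,235). Next I'll pivot it in the pads by pushing the head against the rim.

Call:
move_arm --plan '[{"x": -0.008,"y": 0,"z": 0,"yaw": 0,"fingers": 1},{"x": -0.016,"y": 0,"z": 0,"yaw": 0,"fingers": 1},{"x": -0.024,"y": 0,"z": 0,"yaw": 0,"fingers": 1},{"x": -0.032,"y": 0,"z": 0.0005,"yaw": 0,"fingers": 1},{"x": -0.04,"y": 0,"z": 0.002,"yaw": 0,"fingers": 1}]' --force 20

```text
time: 13.4
eef_pos: [0.5792, -0.2564, 0.1338]
tcp_rot: [1.0, -0.0, 0.001, 0.0]
contact_force: [4.4, 0.1, -2.2]
opening: 0.272
finger_force: 30.4
```

```bash
python3 - <<'E'
from h import *
go(.567,-.2563,.1285,0)
s=ctrl.read_camera("scene")[:,:,::-1]
c=lambda im,x,y:cv2.resize(im[y:y+75,x:x+100],(400,300),interpolation=cv2.INTER_CUBIC)
cv2.imwrite("pics/g6.png",c(s,170,150))
E
```

```text
shift [-0.0122 -0.0001  0.0053] yaw -0.0 now [ 0.5792 -0.2564  0.1338] phi -0.02 q [-0.58  0.29  1.76  0.    1.09  0.99] op 0.272 t 13.4 F [ 4.4  0.1 -2.2] 30.4
```

View pics/g6.png

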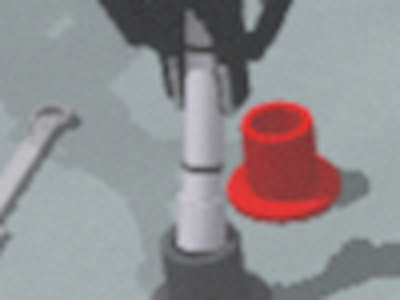

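The lamp tilts as planned (head in the rim at (200,225), force about 4 N). I'll continue the arc.

Call:
move_arm --plan '[{"x": -0.008,"y": 0,"z": 0.003,"yaw": 0,"fingers": 1},{"x": -0.015,"y": 0,"z": 0.0065,"yaw": 0,"fingers": 1},{"x": -0.023,"y": 0,"z": 0.01,"yaw": 0,"fingers": 1},{"x": -0.031,"y": 0,"z": 0.015,"yaw": 0,"fingers": 1},{"x": -0.038,"y": 0,"z": 0.02,"yaw": 0,"fingers": 1}]'

```text
time: 13.95
eef_pos: [0.5405, -0.2563, 0.1131]
tcp_rot: [1.0, -0.0, -0.0, 0.0]
contact_force: [2.7, -0.8, 2.4]
opening: 0.275
finger_force: 30.8
```

Call:
move_arm --plan '[{"x": 0,"y": 0,"z": 0,"yaw": 0,"fingers": 1},{"x": 0,"y": 0,"z": 0,"yaw": 0,"fingers": 1},{"x": 0,"y": 0,"z": 0,"yaw": 0,"fingers": 1}]' --force 70

```text
time: 14.25
eef_pos: [0.5412, -0.2561, 0.1129]
tcp_rot: [1.0, -0.0, -0.001, -0.0]
contact_force: [1.4, -1.4, 1.5]
opening: 0.269
finger_force: 68.3
```

Call:
move_arm --plan '[{"x": 0.002,"y": 0,"z": -0.01,"yaw": 0,"fingers": 1},{"x": 0.002,"y": 0,"z": -0.03,"yaw": 0,"fingers": 1},{"x": 0.002,"y": 0,"z": -0.06,"yaw": 0,"fingers": 1},{"x": 0.002,"y": 0,"z": -0.09,"yaw": 0,"fingers": 1},{"x": 0.002,"y": 0,"z": -0.11,"yaw": 0,"fingers": 1}]'

```text
time: 14.75
eef_pos: [0.5428, -0.2556, 0.2248]
tcp_rot: [1.0, 0.0, -0.001, -0.0]
contact_force: [-0.2, -0.0, -2.3]
opening: 0.265
finger_force: 68.5
```

```bash
python3 - <<'E'
from h import *
go(.564,-.068,.155,0)
t=ctrl.read_camera("top")[:,:,::-1];s=ctrl.read_camera("scene")[:,:,::-1]
c=lambda im,x,y:cv2.resize(im[y:y+90,x:x+120],(400,300),interpolation=cv2.INTER_CUBIC)
cv2.imwrite("pics/g7.png",np.hstack([c(t,350,120),c(s,160,120)]))
E
```

```text
shift [ 0.0216 -0.1875  0.07  ] yaw 0.001 now [ 0.5428 -0.2556  0.2248] phi 0.04 q [-0.61  0.13  1.77 -0.    1.24  0.96] op 0.265 t 14.75 F [-0.2 -0.  -2.3] 68.5
```

View pics/g7.png

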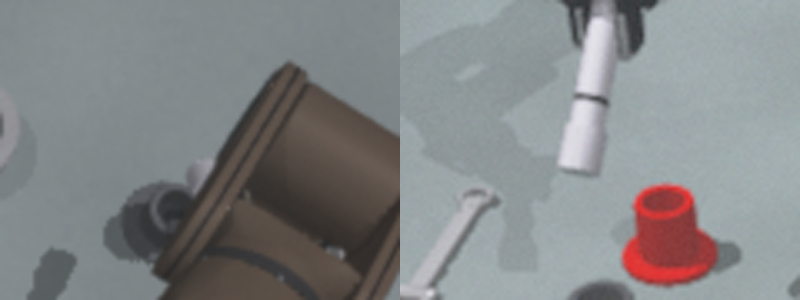

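The lamp hangs clear at a slant, head at (580,165) in the scene crop. I'll compute its tilt from the ray in the plane y = -0.256.

```bash
python3 - <<'E'
from h import *
P=np.array([.5428,-.2556,.246])
for q in((178,172),(190,99)):
    o,d=ray("scene",(160+q[0]*.3-.35,120+q[1]*.3-.35));X=o+d*((P[1]-o[1])/d[1]);print("plane",X)
    # range-based: point at known distance from P along the ray is better conditioned
    for r in((.107,.073) if q[0]==178 else (.07,.075)):
        tt=np.linspace(.5,1.6,4001);D=np.linalg.norm(o+tt[:,None]*d/np.linalg.norm(d)-P,axis=1)
        for i in np.where(np.diff(np.sign(D-r)))[0]:
            X=o+tt[i]*d/np.linalg.norm(d);v=X-P;print(r,X.round(4),"tilt",np.degrees(np.arctan2(np.hypot(*v[:2]),-v[2])).round(1))
for a in(35,40,45,50,55):
    L=P+.106*np.array([np.sin(np.radians(a)),0,-np.cos(np.radians(a))]);print(a,(proj("scene",L)-[160,120]+.35)/.3)
E
```

```text
plane [ 0.62753013 -0.2556      0.17999531]
0.107 [ 0.6264 -0.2562  0.1792] tilt 51.4
0.107 [ 0.5849 -0.2767  0.15  ] tilt 26.1
plane [ 0.59197373 -0.2556      0.21861373]
0.07 [ 0.6105 -0.2468  0.2303] tilt 77.1
0.07 [ 0.5343 -0.2829  0.1822] tilt 24.2
0.075 [ 0.6161 -0.2441  0.2339] tilt 80.7
0.075 [ 0.5289 -0.2855  0.1788] tilt 26.1
35 [194.20777857 178.5564661 ]
40 [189.46896547 177.47028789]
45 [184.8133274  175.24513123]
50 [180.27964173 171.86947746]
55 [175.90759578 167.34129412]
```

Call:
move_arm --plan '[{"x": 0,"y": -0.02,"z": 0,"yaw": 0,"fingers": 1},{"x": 0,"y": -0.06,"z": 0,"yaw": 0,"fingers": 1},{"x": 0,"y": -0.1,"z": 0,"yaw": 0,"fingers": 1},{"x": 0,"y": -0.14,"z": 0.01,"yaw": 0,"fingers": 1},{"x": 0,"y": -0.17,"z": 0.02,"yaw": 0,"fingers": 1}]'

```text
time: 15.35
eef_pos: [0.5413, -0.0825, 0.2005]
tcp_rot: [1.0, 0.001, -0.003, -0.001]
contact_force: [-0.1, -0.9, -1.2]
opening: 0.267
finger_force: 68.8
```

Call:
move_arm --plan '[{"x": 0,"y": -0.01,"z": 0.01,"yaw": 0,"fingers": 1},{"x": 0,"y": -0.015,"z": 0.02,"yaw": 0,"fingers": 1},{"x": 0,"y": -0.015,"z": 0.03,"yaw": 0,"fingers": 1},{"x": 0,"y": -0.015,"z": 0.03,"yaw": 0,"fingers": 1},{"x": 0,"y": -0.015,"z": 0.03,"yaw": 0,"fingers": 1}]'

```text
time: 15.85
eef_pos: [0.5434, -0.0722, 0.1729]
tcp_rot: [1.0, -0.001, -0.0, -0.0]
contact_force: [0.1, -0.7, -1.7]
opening: 0.263
finger_force: 68.8
```

```bash
python3 -c "
from h import *
go(.5415,-.068,.148,0)"
```

```text
shift [-0.0019 -0.0041  0.0249] yaw -0.002 now [ 0.5434 -0.0722  0.1729] phi -0.1 q [-0.32  0.06  1.94 -0.    1.14  1.26] op 0.263 t 15.85 F [ 0.1 -0.7 -1.7] 68.8
```

Call:
move_arm --plan '[{"x": -0.002,"y": -0.004,"z": 0.01,"yaw": 0,"fingers": 1},{"x": -0.002,"y": -0.004,"z": 0.02,"yaw": 0,"fingers": 1},{"x": -0.002,"y": -0.004,"z": 0.025,"yaw": 0,"fingers": 1},{"x": -0.002,"y": -0.004,"z": 0.025,"yaw": 0,"fingers": 1},{"x": -0.002,"y": -0.004,"z": 0.025,"yaw": 0,"fingers": 1}]'

```text
time: 16.35
eef_pos: [0.5415, -0.0672, 0.1482]
tcp_rot: [1.0, -0.0, -0.0, -0.0]
contact_force: [0.6, 0.4, -1.6]
opening: 0.262
finger_force: 68.8
```

Call:
move_arm --plan '[{"x": 0,"y": 0,"z": 0,"yaw": 0,"fingers": 1},{"x": 0,"y": 0,"z": 0,"yaw": 0,"fingers": 1},{"x": 0,"y": 0,"z": 0,"yaw": 0,"fingers": 1}]'

```text
time: 16.65
eef_pos: [0.5417, -0.0672, 0.1487]
tcp_rot: [1.0, -0.0, 0.0, 0.0]
contact_force: [-0.2, 0.2, -1.3]
opening: 0.264
finger_force: 68.8
```

```bash
python3 - <<'E'
from h import *
go(.5415,-.068,.148,0)
t=ctrl.read_camera("top")[:,:,::-1];s=ctrl.read_camera("scene")[:,:,::-1]
c=lambda im,x,y:cv2.resize(im[y:y+90,x:x+120],(400,300),interpolation=cv2.INTER_CUBIC)
f=lambda im:cv2.resize(im,(400,250))
cv2.imwrite("pics/g8.png",np.vstack([np.hstack([c(t,280,130),c(s,230,190)]),np.hstack([f(t),f(s)])]))
P=ctrl.get_state()["eef_pos"]+[0,0,.0212]
for a in(45,50,55):
    L=P+.106*np.array([np.sin(np.radians(a)),0,-np.cos(np.radians(a))]);print(a,(proj("scene",L)-[230,190]+.35)/.3,(proj("top",L)-[280,130]+.35)/.3)
print((proj("scene",[.707,-.068,.03])-[230,190]+.35)/.3,(proj("top",[.707,-.068,.03])-[280,130]+.35)/.3)
E
```

```text
shift [-0.0002  0.0008  0.0007] yaw -0.0 now [ 0.5417 -0.0672  0.1487] phi -0.01 q [-0.31  0.09  1.97  0.    1.09  1.26] op 0.264 t 16.65 F [-0.2  0.2 -1.3] 68.8
45 [211.76793449  60.49170734] [203.94579077 173.3797095 ]
50 [209.47310651  58.16069639] [204.24295716 164.57895585]
55 [207.33436807  54.69831912] [204.59845041 156.23401913]
[181.628641   209.76896749] [198.05792706  96.33986241]
```

View pics/g8.png

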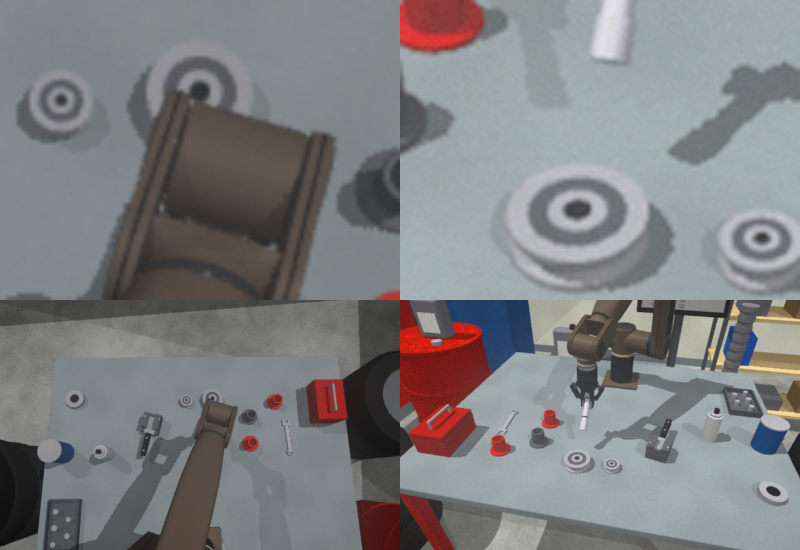

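The final view has the lens at (610,60), where about 48° of tilt puts it. The pulley hub is at (578,209), matching my estimate, and the scraper is still home.

```bash
python3 -c "
from plant import ctrl
print(ctrl.sign_off())"
```

```text
the job is handed in; nothing more can be done
None
```

The job is handed in, with no verdict shown: the scraper is home in the rack and released, and the lamp is held clear of everything over the larger pulley at about 48–50°, lens about 11 cm from the middle of its top, by my camera measurements.

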